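Let the tipped jerrycan back up: throw out the pawl, lower by the crank, re-engage

ROBOT

A 7-joint arm with a two-finger parallel gripper is mounted at the origin on the work surface. World frame = base frame: x ahead of the robot, y to its left, z up, the work surface at z = 0. Lengths are in m, angles in rad, forces in N, time in s.
With the tool pointing down it reaches from about 0.425 to 0.825 m from the base axis. Payload 3.6 kg.
Tool frame: the origin (TCP) lies between the finger pads; the fingertips stand ahead of it and the grasp point (between the pads) lies 11 mm behind it (r.tips_ahead is the z of the fingertips in the tool frame, in m); z points along the fingers, y is the line along which they close (so a half turn about z gives the same grasp; the last joint's range is limited). The gripper opens to 85 mm and grips with 20 to 120 N. Pads are 22 mm wide; open, the fingers measure 114 mm over their backs; the gripper's body (76 mm by 85 mm) begins 54 mm behind the grasp point. The pads swing forward as they close: fully open they stand 13 mm farther back than shut.
Start: joints at [-1.181, 0.615, -0.013, 1.423, 0.008, 1.103, -0.04], TCP at [0.263, 0.595, 0.204] pointing down, gripper open.
Joint ranges: [-3.12, 3.12], [-0.3, 2.06], [-1.34, 1.32], [0.26, 2.42], [-1.36, 4.5], [0.01, 1.98], [-2.84, 2.84]. Speed limits (rad/s): [2.79, 2.79, 3.14, 3.14, 3.14, 3.14, 3.14].

INTERFACE

Orientations are given as a unit quaternion [w, x, y, z].
In Python, from cell import r gives the robot as it stands. The module is installed in compiled form; this text tells all that it offers.
- The arm moves only by the tool jog_arm, never from a script. Its argument "rows" is text: rows parted by semicolons, each of 6 numbers parted by spaces: the shift along the tool's x, y, z as a fraction of full scale, then the turn, a rotation vector about the tool's x, y, z as a fraction of full scale. In form: tx ty tz ax ay az; .... A call has 1 to 5 rows; each row is the pose to reach, as a shift and turn from the pose commanded when the call began, along the tool's axes at that moment; what a row does not reach only later rows make up. Full scale, the value 1, is 0.5 m for a shift and 90 degrees for a turn. A row lasts 1/10 s, in which the tool goes at most 50 mm and 8.59 degrees, less where a joint would pass 70% of its speed; a pose out of reach is approached as far as the arm can. A call with a number of a shift or a turn outside -1 to 1 is refused whole. A call with a gripper value outside its range is refused whole. "gripper" is the closure, from -1 (fully open) to 1 (shut), so that 0 is half open, set as the call begins (left out, the last holds). The fingers move at their own pace and stop on an object; the grip force is fixed at half the most. Time passes only in rows, so rows that repeat a pose let the fingers close. It gives the time, the measured TCP pose, the force, the opening and the grip force at its end, in the units of the state.
- r.sense(): the state, without advancing time (a new reading comes with each control period).
- r.get_image(name): name is "side" or "top"; returns a dict with "image" (480x640x3 uint8, red, green, blue), "intrinsics" (3x3 intrinsics, pixels), "k1" (the pictures are not rectified: a ray, as slopes to the right and down, at radius r is drawn at 1 + k1 r^2 times it, then the intrinsics apply), "rvec" (rotation vector, rad) and "tvec" (3), from world to camera coordinates, as OpenCV has them. Camera axes: x right, y down, z forward; pixel columns grow to the right and rows downward; lengths in m; the calibration is good to about 2 mm. A picture is of the moment at which its call begins. There is no depth.
- r.finish_job(): hands the job in; it is judged then, once.
Trained networks look in a picture, given as the dict that the camera call returned (one of the last four; its "shot" number tells which), for a name from the list of things; names that differ only in an ending like _2 or _b are one class to them, and where a whole thing is asked for, a point or a joint stands for the part that bears it (a point fixed in the world has none). Each returns a list of dicts, best first, with "conf" (0 to 1); they miss things now and then, are a little off and sometimes report something else, mostly with a low value. They report only what shows in the picture. A call takes as long as a camera call.
- r.search_frame(query, picture): "xy" ([column, row] in pixels, amid what is visible of it).
The state is a dict: "time": time; "joint_positions": joint angles; "qd": joint speeds; "effort": joint torques, N m; "tcp_pos": TCP position; "tool_rot": TCP orientation; "contact_force": force on the tool from outside, world axes, zero at the start; "ft_torque": the same for the moment, N m; "gripper_width": opening from 0.0 (shut) to 1.0 (fully open); "grip_force": force on a finger pad.
Only numpy, scipy, OpenCV 4.12 (cv2) and the standard library are available. Lean on these libraries where they do the work, as an engineer would, in place of code of your own. Each camera call takes 0.05 s, during which the arm holds its last target. There are 200 camera calls.

TASK

The emptied can in the bench tipper still hangs tipped on the ratchet. Throw the pawl out of the teeth (the can's weight traps it until you wind the crank a touch further forward), then turn the wheel back under control by the crank until the cradle is felt home, upright against its rubber rest, and throw the pawl back into the teeth and let go. Do not let the can swing back on its own, do not force the crank against the pawl or hard against the rest, and leave the basin, the glove carton and the water bottle where they are.

Things in the scene. Friction and masses are not known exactly. Their poses are not given: they have to be found in the camera images.
- frame: Fixed galvanised stand of the tipper, 270 x 270 mm, bolted to the bench: two trestles carrying a level axle along the frame's y, 165 mm up. Origin on the bench under the axle's middle. Frame +x is the pouring side, away from the robot (yaw within 0.2). Crank, ratchet wheel and pawl are on its -y side, outboard of the trestle plate, which ends at y = -118 mm.
- axle (a point): Point on the axle line, at frame (0, -198, 165) mm: the centre of the circle on which the middle of the crank grip moves. The circle lies in the frame's x-z plane, radius 100 mm.
- grip_mid (a point): Middle of the crank's black handgrip: free-spinning sleeve, 25 mm diameter, 88 mm long, along the frame's y from -153 to -241 mm. The crank arm lies inboard (y -141 to -150). Its elevation above frame +x, seen from the axle, is 0.698 rad minus the cradle angle. Pinch it from above, fingers closing along frame x; turning it, keep the hand's attitude and let the sleeve spin.
- cradle (a joint): Angle of cradle, can, wheel and crank, rad: 0 upright, grows as the can tips to frame +x (winding forward). Starts near 1.57, hanging on a tooth. The weight turns it back: holding or winding takes up to 12 N at the grip; let go with the pawl clear, it runs off at several rad/s (1.5 is too fast). Home is somewhere within 0.105 of 0, as the rest happens to be set: feel for it.
- ratchet_wheel: Steel ratchet wheel turning with the cradle: 100 mm over the tips, 18 hooked teeth 8 mm deep, one per 0.349 rad, 10 mm thick, frame y -122 to -132 mm. Origin on the axle at the stand's middle. The hanging weight puts 10 to 25 N on the pawl; forcing the crank back against it with over 20 N, or dropping the wheel onto it, exceeds the 75 N it may take.
- pawl_toe (a point): Toe of the pawl (steel bar 12 mm thick, 55 mm from pin to toe), over the robot-side upper part of the wheel. Its height above the bench: 205 mm at a tooth's root, 212 over a tooth tip, above 216 clear of the wheel (228 when free). A light spring from the throw lever lifts or lowers it. With the lever out, the weight on it still traps it near 205 until the wheel is wound forward 0.02 to 0.1 rad.
- throw_lever (a joint): Angle of the pawl's throw lever, rad: 0 = pawl thrown in (lever stands 65 degrees above frame +x, leaning to the wheel), 0.95 = pawl thrown out (119 degrees, leaning to the robot), stops at both ends. It stays where it is left; moving it takes 2 to 5 N at its pin.
- lever_pin (a point): Middle of the throw lever's finger pin: steel, 12 mm diameter, 44 mm long with a 17 mm head, along the frame's y from -142 to -191 mm. It goes round lever_pivot at radius 58 mm in the frame's x-z plane, over the top: about 52 mm above the pivot at both ends. Push it sideways with closed fingers or pinch it from above; there is free space on both sides.
- lever_pivot (a point): Centre of the lever pin's circle, at frame (-71, -165, 177) mm.
- stop_lug: Steel lug under the cradle's front edge, 8 x 30 x 22 mm, origin at its middle, 124 mm below the axle. With the can upright it meets the rubber rest, a 19 mm pad on an adjustable screw of the stand. The bearings hold the cradle in the last 0.1 rad, so turn it home by the crank: 2 or 3 N at the grip move it; press home with 5 to 15 N; the rest may take 20 N. Some pressure stays on when let go.
- basin: Loose steel basin, 170 mm wide, 60 mm high, under the can's mouth; origin at the middle of its underside. Leave it.
- glove_carton: Loose carton of gloves, 120 x 235 x 75 mm, origin at the middle of its underside. Leave it.
- water_bottle: Loose water bottle, 66 mm wide, 205 mm high, origin at the middle of its underside. Leave it.

How it is judged:
On the way, in this order (a step that is already met when the one before it is completed fails the run):
1. the pawl is thrown out and clear of the teeth while the can still hangs tipped (height (world z) of pawl_toe above 0.216 m and value of joint throw_lever above 0.7 rad and value of joint cradle above 1.5 rad), for 0.1 s.
2. the cradle is turned back home against its rubber rest (contact force between stop_lug and anything else above 1 N and value of joint cradle below 0.12 rad), for 0.2 s.
At the end, for the whole second after the job is handed in: The cradle stands upright (below 0.12 rad), at rest, its lug bearing on the rubber rest; the throw lever is in (below 0.2 rad) and the pawl's toe lies in the teeth (below 213 mm above the bench) (value of joint cradle below 0.12 rad and contact force between stop_lug and anything else above 0.2 N and value of joint throw_lever below 0.2 rad and height (world z) of pawl_toe below 0.213 m and velocity of joint cradle between -0.05 and 0.05 rad/s); the robot touches nothing.
It fails at once if the can swings back faster than 1.5 rad/s (velocity of joint cradle below -1.5 rad/s).
It fails at once if the ratchet wheel is forced or dropped against the pawl with more than 75 N (contact force between ratchet_wheel and anything else above 75 N).
It fails at once if the cradle is pressed against its rest with more than 20 N (contact force between stop_lug and anything else above 20 N).
It fails at once if the basin, the glove carton or the water bottle is moved by more than 30 mm (distance of any of basin, glove_carton, water_bottle from where it was at the start of the episode above 0.03 m).
It also fails if it takes over 72 s, if anything falls off the work surface, if the arm or the gripper's body presses on something with over 40 N, if the wrist force passes 120 N, or if a joint passes its speed limit or range.

## Working session

There is one attempt and no reset: what is moved stays moved. The work goes in short steps, Python scripts to look and compute and a tool call to move; the robot and the scene stay as the last step left them, time stands still between calls to the robot, and variables do not carry over. Pictures are saved under pics/ and viewed, at most 13 in all, crops included, and the job is handed in when it is done.

Besides the shell and the picture viewer there is one more tool, called after "Emit:" in YAML: its name, and indented under it one key for each argument. jog_arm: Moves the arm, as the interface text tells. Its arguments: {"type":"object","properties":{"rows":{"type":"string"},"gripper":{"type":"number"}},"required":["rows"]}

```bash
mkdir -p pics
cat > h.py <<'E'
import numpy as np,cv2
from scipy.spatial.transform import Rotation as R
from cell import r
def snap(n,fn=None):
    p=r.get_image(n)
    if fn: cv2.imwrite('pics/'+fn,p['image'][:,:,::-1])
    return p
def proj(p,X):
    K=np.array(p['intrinsics']);d=np.array([p['k1'],0,0,0,0.])
    return cv2.projectPoints(np.array(X,float).reshape(-1,1,3),np.array(p['rvec'],float),np.array(p['tvec'],float),K,d)[0].reshape(-1,2)
E
python3 - <<'E'
from h import *
s=r.sense();print({k:np.round(v,3) for k,v in s.items()},r.tips_ahead)
for n in('side','top'):
    p=snap(n,n+'0.png');print(n,p['k1'],np.round(p['intrinsics'],1).tolist(),(-cv2.Rodrigues(np.array(p['rvec'],float))[0].T@np.array(p['tvec'])).ravel())
    for q in('frame','axle','grip_mid','pawl_toe','lever_pin','throw_lever','ratchet_wheel','stop_lug','basin','cradle'):
        print(q,[(np.round(d['xy']).tolist(),round(d['conf'],2)) for d in r.search_frame(q,p)[:2]])
E
```

```text
{'time': np.float64(0.0), 'joint_positions': array([-1.181,  0.616, -0.013,  1.425,  0.008,  1.103, -0.04 ]), 'qd': array([ 0.001, -0.001, -0.001, -0.   , -0.002,  0.001, -0.001]), 'effort': array([ 0.0000e+00, -4.6921e+01,  2.5900e-01, -1.7104e+01,  1.0000e-02,
        1.0000e-02, -0.0000e+00]), 'tcp_pos': array([0.262, 0.594, 0.203]), 'tool_rot': array([-0.   ,  0.206,  0.978, -0.001]), 'contact_force': array([ 0.626, -0.015,  0.373]), 'ft_torque': array([ 0.013, -0.048,  0.069]), 'grip_force': np.float64(0.0), 'gripper_width': np.float64(0.999)} 0.008
side 0.007528546176691119 [[514.3, 0.0, 330.9], [0.0, 514.3, 238.3], [0.0, 0.0, 1.0]] [0.9374826  0.13999693 1.06344176]
frame [([409.0, 301.0], 0.57)]
axle [([410.0, 296.0], 0.87), ([312.0, 271.0], 0.49)]
grip_mid [([310.0, 270.0], 0.83)]
pawl_toe [([378.0, 233.0], 0.65)]
lever_pin [([376.0, 220.0], 0.65), ([268.0, 151.0], 0.36)]
throw_lever [([373.0, 224.0], 0.7)]
ratchet_wheel [([356.0, 254.0], 0.87)]
stop_lug []
basin []
cradle [([410.0, 292.0], 0.61)]
top -0.07466088573481587 [[434.0, 0.0, 316.9], [0.0, 434.0, 246.6], [0.0, 0.0, 1.0]] [ 0.4757992  -0.12008024  1.19480828]
frame [([228.0, 246.0], 0.9)]
axle [([228.0, 246.0], 0.98)]
grip_mid [([307.0, 236.0], 0.67)]
pawl_toe [([274.0, 248.0], 0.7)]
lever_pin [([279.0, 274.0], 0.81)]
throw_lever [([274.0, 276.0], 0.84)]
ratchet_wheel [([277.0, 246.0], 0.45)]
stop_lug [([219.0, 300.0], 0.54)]
basin [([241.0, 171.0], 0.89)]
cradle [([224.0, 242.0], 0.89)]
```

View pics/side0.png

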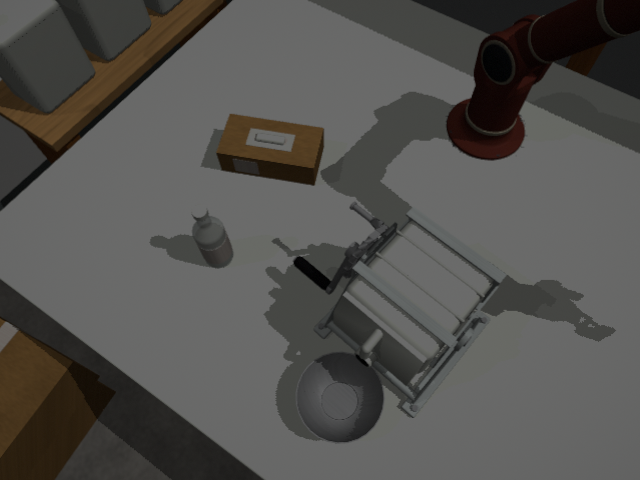

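View pics/top0.png

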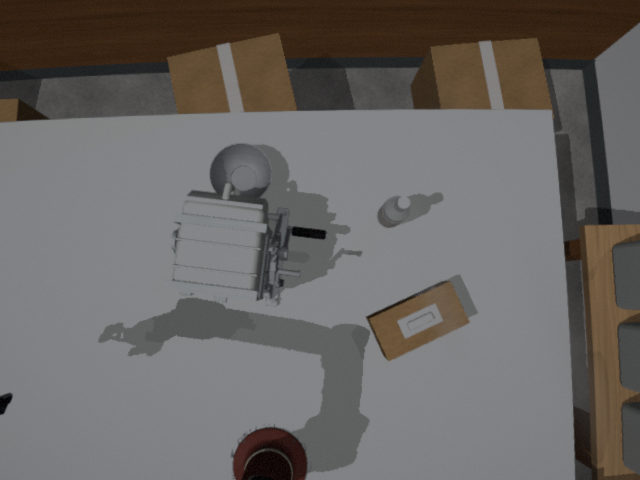

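The side view shows the grip from (297,260) to (329,287) and the lever-pin head at (354,205). In the top view the grip runs (293,231) to (327,234), and the pin head is at (299,273). I'll fit the frame pose to these.

Run:
```python
from h import *
from scipy.optimize import least_squares
P={n:snap(n) for n in('side','top')}
for n,(u0,v0,u1,v1) in {'side':(270,180,420,330),'top':(170,180,340,310)}.items():
    c=P[n]['image'][v0:v1,u0:u1,::-1]; c=np.clip(c.astype(float)*1.5,0,255).astype('uint8')
    cv2.imwrite(f'pics/{n}c.png',cv2.resize(c,None,fx=4,fy=4,interpolation=cv2.INTER_CUBIC))
def model(q):
    x,y,yaw,c=q;e=.698-c;g=[.1*np.cos(e),.165+.1*np.sin(e)]
    F=np.array([[g[0],-.153,g[1]],[g[0],-.241,g[1]],[-.0465,-.191,.2296]])
    return R.from_euler('z',yaw).apply(F)+[x,y,0]
obs={'side':[(329,287),(298,260),(354,205)],'top':[(293,231),(327,234),(299,273)]}
f=lambda q:np.concatenate([(proj(P[n],model(q))-obs[n]).ravel() for n in obs])
s=least_squares(f,[.48,.1,-.1,1.57],loss='soft_l1')
print(s.x,np.round(f(s.x).reshape(-1,2),1).tolist());print(np.round(model(s.x),3))
np.save('fit.npy',s.x)
```

```text
[ 0.57842866  0.08773218 -0.14897174  1.57539367] [[-0.6, -0.5], [-1.0, -0.1], [-1.1, 0.4], [-2.1, -0.2], [-2.1, 1.1], [-0.4, 0.8]]
[[ 0.619 -0.073  0.088]
 [ 0.606 -0.16   0.088]
 [ 0.504 -0.094  0.23 ]]
```

View pics/sidec.png

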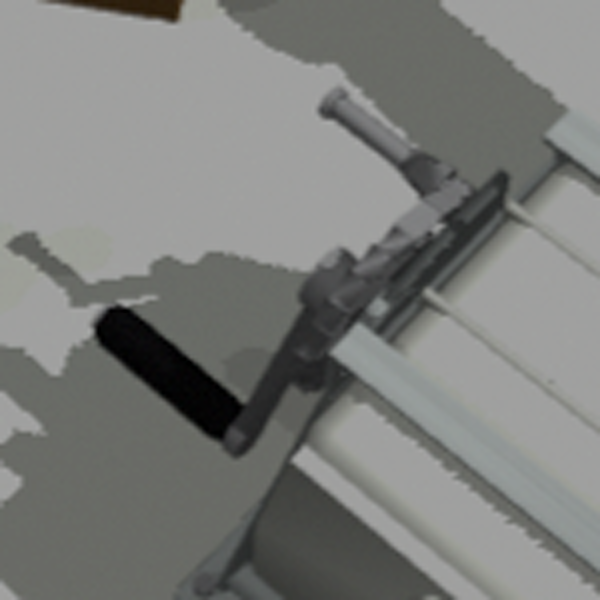

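View pics/topc.png

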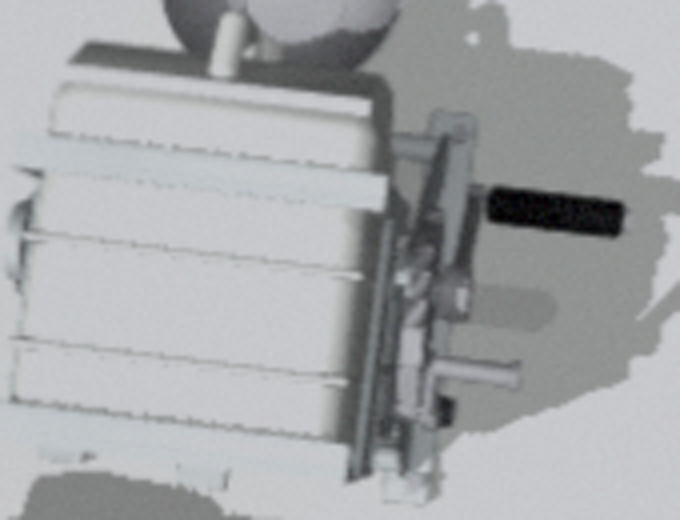

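The crops sharpen the points. Side: grip (298,261.3) to (327,285.5), pin head (353,205.7). Top: grip (292,231) to (325.8,234.5), pin head (299.5,273.7), and a cradle bar edge from (182.5,213.7) to (266.2,224.5) that gives the yaw.

Run:
```python
from h import *
from scipy.optimize import least_squares
P={n:snap(n) for n in('side','top')}
def model(q):
    x,y,yaw,c=q;e=.698-c;g=[.1*np.cos(e),.165+.1*np.sin(e)]
    F=np.array([[g[0],-.153,g[1]],[g[0],-.241,g[1]],[-.0465,-.191,.2296]])
    return R.from_euler('z',yaw).apply(F)+[x,y,0]
obs={'side':[(327,285.5),(298,261.3),(353,205.7)],'top':[(292,231),(325.8,234.5),(299.5,273.7)]}
def edge(q):
    A=R.from_euler('z',q[2]).apply([[.05,.11,.24],[.05,-.11,.24]])+[q[0],q[1],0]
    a=proj(P['top'],A);d=a[1]-a[0];return [(d[1]/d[0]-10.8/83.7)*80]
f=lambda q:np.concatenate([(proj(P[n],model(q))-obs[n]).ravel() for n in obs]+[edge(q)])
s=least_squares(f,[.48,.1,-.1,1.57],loss='soft_l1')
J=s.jac;print(s.x,np.sqrt(np.diag(np.linalg.inv(J.T@J))),np.round(f(s.x),1).tolist());print(np.round(model(s.x),3))
np.save('fit.npy',s.x)
```

```text
[ 0.57969883  0.08645754 -0.15387604  1.57560647] [0.00255199 0.00123369 0.01035618 0.02967332] [0.6, 0.8, -1.5, -1.7, -0.6, -0.4, -0.5, -0.4, -0.3, 0.6, -0.5, -0.1, -0.0]
[[ 0.619 -0.075  0.088]
 [ 0.606 -0.161  0.088]
 [ 0.504 -0.095  0.23 ]]
```

Frame fit: about (0.5795, 0.0865), yaw −0.153. Next I'll work out the move to above the wheel side of the lever pin.

```bash
cat >> h.py <<'E'
q=np.load('fit.npy');FR=R.from_euler('z',q[2])
def f2w(x,y,z): return FR.apply(np.array([x,y,z])/1e3)+[q[0],q[1],0]
def w2f(p): return FR.inv().apply(np.array(p)-[q[0],q[1],0])*1e3
Rt=R.from_matrix(FR.as_matrix()@np.array([[0,1,0],[1,0,0],[0,0,-1.]]))
def go(x,y,z):
    s=r.sense();w,a,b,c=s['tool_rot'];T=R.from_quat([a,b,c,w])
    print('shift',np.round(T.inv().apply(f2w(x,y,z)-s['tcp_pos'])/.5,4),'turn',np.round((T.inv()*Rt).as_rotvec()/(np.pi/2),4))
def st():
    s=r.sense();print('t',round(float(s['time']),2),'frame pos',np.round(w2f(s['tcp_pos']),1),'F(frame)',np.round(FR.inv().apply(s['contact_force']),1),'grip',np.round([s['gripper_width'],s['grip_force']],3))
E
python3 - <<'E'
from h import *
st();go(-5,-172,400);go(-5,-172,300)
E
```

```text
t 1.3 frame pos [-391.3  453.5  204.2] F(frame) [ 0.5 -0.3 -0.4] grip [0.998 0.   ]
shift [-1.0702 -1.0084 -0.3916] turn [-1.000e-04 -0.000e+00  8.333e-01]
shift [-1.0702 -1.0084 -0.1916] turn [-1.000e-04 -0.000e+00  8.333e-01]
```

Emit:
jog_arm:
  rows: "0 0 -0.1 0 0 0; 0 0 -0.2 0 0 0.08; -0.05 -0.05 -0.3 0 0 0.17; -0.1 -0.1 -0.4 0 0 0.25; -0.17 -0.16 -0.4 0 0 0.33"
  gripper: 1

```text
time: 1.8
tcp_pos: [0.3022, 0.4999, 0.405]
tool_rot: [-0.001, 0.45, 0.893, 0.004]
contact_force: [0.4, 0.3, -0.4]
gripper_width: 0.141
grip_force: 0.0
```

Run:
```python
from h import *
st();go(-5,-172,400);go(-5,-172,300);print(r.tips_ahead)
```

```text
t 1.8 frame pos [-337.6  366.   405. ] F(frame) [ 0.3  0.3 -0.4] grip [0.141 0.   ]
shift [-1.2296e+00 -2.9760e-01  1.0000e-03] turn [ 0.003  -0.0052  0.5036]
shift [-1.2307 -0.2991  0.201 ] turn [ 0.003  -0.0052  0.5036]
0.008
```

Emit:
jog_arm:
  rows: "-0.097 -0.023 0 0 0 0.08; -0.194 -0.047 0 0 0 0.16; -0.29 -0.07 0 0 0 0.25; -0.388 -0.094 0 0 0 0.34; -0.485 -0.117 0 0 0 0.42"

```text
time: 2.3
tcp_pos: [0.4006, 0.2658, 0.4011]
tool_rot: [-0.0, 0.717, 0.697, 0.001]
contact_force: [0.6, 0.8, -0.3]
gripper_width: 0.002
grip_force: 0.0
```

Run:
```python
from h import *
st();go(-5,-172,400);go(-5,-172,300)
```

```text
t 2.3 frame pos [-204.4  149.8  401.1] F(frame) [ 0.5  0.9 -0.3] grip [0.002 0.   ]
shift [-0.6885  0.3151  0.0017] turn [ 0.0003 -0.0006  0.08  ]
shift [-0.6887  0.3149  0.2017] turn [ 0.0003 -0.0006  0.08  ]
```

Emit:
jog_arm:
  rows: "-0.09 0.04 0 0 0 0.04; -0.18 0.08 0 0 0 0.08; -0.27 0.123 0 0 0 0.08; -0.36 0.164 0 0 0 0.08; -0.45 0.206 0 0 0 0.08"

```text
time: 2.8
tcp_pos: [0.4984, 0.0389, 0.4011]
tool_rot: [0.0, 0.757, 0.653, 0.001]
contact_force: [1.5, -0.2, 0.2]
gripper_width: 0.002
grip_force: 0.0
```

Run:
```python
from h import *
st();go(-5,-172,300)
```

```text
t 2.8 frame pos [-73.  -59.5 401.1] F(frame) [ 1.5 -0.   0.2] grip [0.002 0.   ]
shift [-0.226   0.1345  0.2022] turn [ 0.0005 -0.0005  0.0037]
```

Emit:
jog_arm:
  rows: "-0.08 0.05 0.03 0 0 0.004; -0.16 0.1 0.06 0 0 0.004; -0.226 0.1345 0.12 0 0 0.004; -0.226 0.1345 0.2022 0 0 0.004; -0.226 0.1345 0.2022 0 0 0.004"

```text
time: 3.3
tcp_pos: [0.5436, -0.0809, 0.294]
tool_rot: [-0.005, 0.761, 0.649, -0.004]
contact_force: [0.7, 0.5, 1.3]
gripper_width: 0.003
grip_force: 0.0
```

Run:
```python
from h import *
st();go(-8,-172,221)
for n in('side','top'):
    p=snap(n); 
    if n=='side':cv2.imwrite('pics/s2.png',cv2.resize(p['image'][130:310,260:460,::-1],None,fx=3,fy=3))
```

```text
t 3.3 frame pos [ -10.  -170.9  294. ] F(frame) [0.6 0.6 1.3] grip [0.003 0.   ]
shift [-0.0022  0.006   0.146 ] turn [-0.0088 -0.0002 -0.0026]
```

View pics/s2.png

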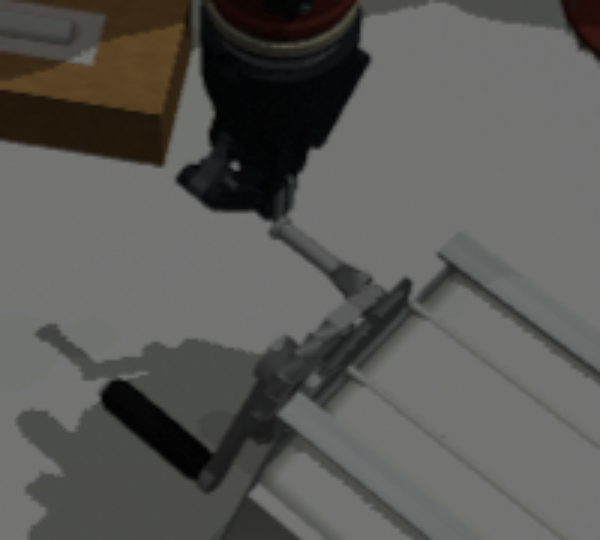

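The shut fingers hang above the wheel side of the pin, whose head is at crop (275,228), and the way down looks free. Lowering.

Emit:
jog_arm:
  rows: "0 0.006 0.05 0 0 0; 0 0.006 0.1 0 0 0; 0 0.006 0.14 0 0 0; 0 0.006 0.14 0 0 0"

```text
time: 3.8
tcp_pos: [0.5511, -0.0797, 0.2299]
tool_rot: [-0.001, 0.759, 0.651, 0.0]
contact_force: [-1.0, 2.1, 0.8]
gripper_width: -0.002
grip_force: 0.0
```

Run:
```python
from h import *
st();go(-26,-172,221);go(-78,-172,221)
```

```text
t 3.8 frame pos [  -2.8 -168.5  229.9] F(frame) [-1.3  2.   0.8] grip [-0.002  0.   ]
shift [-0.0068 -0.0465  0.0178] turn [-0.0004 -0.0006  0.0014]
shift [-0.0066 -0.1504  0.0179] turn [-0.0004 -0.0006  0.0014]
```

Emit:
jog_arm:
  rows: "-0.003 -0.01 0.018 0 0 0; -0.007 -0.03 0.018 0 0 0; -0.007 -0.05 0.018 0 0 0; -0.007 -0.07 0.018 0 0 0; -0.007 -0.09 0.018 0 0 0"

```text
time: 4.3
tcp_pos: [0.505, -0.0781, 0.2213]
tool_rot: [0.0, 0.76, 0.65, 0.0]
contact_force: [-0.9, 0.6, 0.2]
gripper_width: 0.0
grip_force: 0.0
```

Run:
```python
from h import *
st();go(-78,-172,221)
```

```text
t 4.3 frame pos [ -48.6 -174.   221.3] F(frame) [-1.   0.5  0.2] grip [0. 0.]
shift [ 0.004  -0.0588  0.0005] turn [ 0.0007 -0.0003 -0.0008]
```

Emit:
jog_arm:
  rows: "0.004 -0.015 0 0 0 0; 0.004 -0.03 0 0 0 0; 0.004 -0.045 0 0 0 0; 0.004 -0.055 0 0 0 0"

```text
time: 4.7
tcp_pos: [0.4782, -0.0718, 0.2206]
tool_rot: [-0.0, 0.76, 0.65, -0.0]
contact_force: [0.6, -0.7, 0.1]
gripper_width: 0.001
grip_force: 0.0
```

Run:
```python
from h import *
st();go(-84,-172,221)
p=snap('side');cv2.imwrite('pics/s3.png',cv2.resize(p['image'][130:310,260:460,::-1],None,fx=3,fy=3))
```

```text
t 4.7 frame pos [ -76.  -171.9  220.6] F(frame) [ 0.7 -0.6  0.1] grip [0.001 0.   ]
shift [-0.0001 -0.016  -0.0007] turn [-0.0001 -0.     -0.0007]
```

View pics/s3.png

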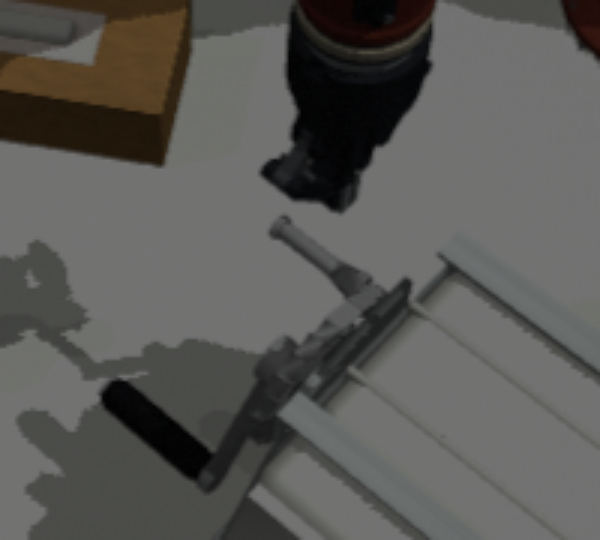

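Run:
```python
from h import *
s=r.sense();T=R.from_quat(np.roll(s['tool_rot'],-1))
p=snap('side');t=snap('top',None)
for X in([0,0,.008],[0,0,0],[0,.05,0],[0,-.05,0],[.02,0,0],[0,0,-.065]):
    W=s['tcp_pos']+T.apply(X);print(X,np.round(proj(p,W)).tolist(),np.round(proj(t,W)).tolist())
print(proj(p,f2w(-46.5,-191,229.6)),proj(p,f2w(-46.5,-142,229.6)))
c=np.hstack([cv2.resize(p['image'][150:250,320:450],(520,400)),cv2.resize(t['image'][230:330,240:310],(280,400))])
cv2.imwrite('pics/s4.png',np.clip(c[:,:,::-1]*2.,0,255).astype('uint8'))
```

```text
[0, 0, 0.008] [[370.0, 206.0]] [[289.0, 286.0]]
[0, 0, 0] [[370.0, 203.0]] [[289.0, 286.0]]
[0, 0.05, 0] [[353.0, 220.0]] [[292.0, 264.0]]
[0, -0.05, 0] [[387.0, 187.0]] [[286.0, 308.0]]
[0.02, 0, 0] [[378.0, 210.0]] [[280.0, 285.0]]
[0, 0, -0.065] [[373.0, 185.0]] [[287.0, 286.0]]
[[352.35134371 205.28649613]] [[372.25749593 220.75576967]]
```

View pics/s4.png

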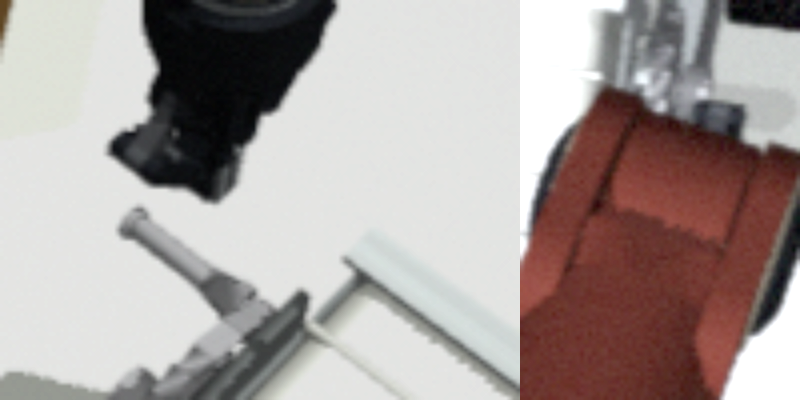

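The pin has not moved (head still near (352.5,205.5)), and the fingers are now on the robot side of it. They passed without contact, and the tips look higher in the image than predicted (about (374,199) against (370,206)). I'll check the tip outline numerically.

Run:
```python
from h import *
st();p=snap('side');g=p['image'].astype(int).sum(2)//3
for v in range(178,226,1): print(v,''.join(' .:-=+*#%@'[::-1][min(9,int(x)//18)] for x in g[v,340:400]))
```

```text
t 4.85 frame pos [ -75.4 -171.9  220.6] F(frame) [ 0.  -0.  -0.7] grip [0.003 0.   ]
178 -----------------+%%%%@@@@@@@@@@@@@@@@@@@@@@@###=-----------
179 ----------------=*%%%%@@@@@@@@@@@@@@@@@@@@@@#===------------
180 --------------==+#%%%%@@@@@@@@@@@@@@@@@@@@@@+=--------------
181 -------------+**#%%%%%@@@@@@@@@@@@@@@@@@@@@@+---------------
182 ----------===*%%%%%%%%%@@@@@@@@@@@@@@@@@@@@#=---------------
183 ---------+#%@@%%%%%%%@%%@@@@@@@@@@@@@@@@@@@+=---------------
184 --------+%@@@@%%%%%%%%##@@@@@@@@@@@@@@@@@@%=----------------
185 -------+%@@@%%%%%%%%%%%%%@@@@@@@@@@@@@@@@%*=----------------
186 ------=#@@@@%%%%%%%%%%%@@@@@@@@@@@@@@@%%%*=-----------------
187 ------+@@@@%###%%%%%%#%%@@@@@@@@@@@@@@##+=------------------
188 ------+%@@%%####%%%%%%##%@@@@@@@@@@@@@##=-------------------
189 ------=+#@%%%###%%@@@@%#%@@@@@@@@@@@@@%#=-------------------
190 --------+#%%%%#%%@%@@@@%%@@@@@@@@@@@@@#*=-------------------
191 ---------=*%%%%%@@%%@@@@@@@@@@@@@@@@%%#*=-------------------
192 ----------=*#%@@@@@@@@@@@@@@@@@@@@@%#%#+=-------------------
193 ------------+#%@@@@@@@@@@@@@@@@@@@%#
[... 1404 characters left out ...]
----------+*#**+++=++==---------------------------
216 ---------------------=*##*+++=+++==-------------------------
217 ----------------------=+##*+++=++*+=------------------------
218 ------------------------=*#**++++***+=----------------------
219 -------------------------=*#**+**#####+=--------------------
220 --------------------------=+#*#######*#*+==-----------------
221 ---------------------------=+#########**+++=----------------
222 ----------------------------=+########**+++*=---------++=---
223 -----------------------------=+#######***+##=--------+#%*=--
224 ------------------------------=*######****#*+=------+#%%%+=-
225 -------------------------------=######***++++*+=---+*#%%%=--
```

The tips may reach less far than assumed. I'll lift, go back to the wheel side, lower about 18 mm deeper and push again.

Emit:
jog_arm:
  rows: "0 0 -0.09 0 0 0; 0 0.07 -0.11 0 0 0; 0 0.15 -0.11 0 0 0; 0 0.15 -0.04 0 0 0; 0 0.15 0.03 0 0 0"

```text
time: 5.4
tcp_pos: [0.5554, -0.084, 0.2052]
tool_rot: [0.002, 0.76, 0.65, 0.001]
contact_force: [-0.2, 0.3, -0.5]
gripper_width: -0.003
grip_force: 0.0
```

Run:
```python
from h import *
st();go(-40,-172,203)
p=snap('side');g=p['image'].astype(int).sum(2)//3
for v in range(186,232,1): print(v,''.join(' .:-=+*#%@'[::-1][min(9,int(x)//18)] for x in g[v,320:385]))
```

```text
t 5.4 frame pos [   2.1 -172.2  205.2] F(frame) [-0.2  0.3 -0.5] grip [-0.003  0.   ]
shift [ 0.0004 -0.0843  0.004 ] turn [ 0.0024  0.0005 -0.0003]
186 --+%@@@@@@@@@%%@@%%%%%%%%############%%%%%%@@%@@@@@@@+-----------
187 --+%@@@@@@@@@@%%%@@@%%%%%%%%%%####%%%%%##%@%%@@@@@@@#=-----------
188 --+%@@@@@@@@@@@%%%%%@@@@%%%%%%%%@@%%%##%@%@%@@@@@@@%+------------
189 --+#@@@@@@@@@@@@@%%%%%%%%%%@%%%%%%###%%%%@@@@@@@@@@*=------------
190 --+#@@@@@@@@@@@@@@@@%%%%%%%%%%%%%%%%@@@@@@@@@@@@@@#=-------------
191 --=#@@@@@@@@@@@@@@@@@@@@%%%%%%%%%%%@@%@@@@@@@@@@@@+--------------
192 --=*@@@@@@@@@@@@@@@@@@@@@@%%%%@@%@@@@@@@@@@@@@@@@#=--------------
193 ---+@@@@@@@@@@@@@@@@%@%%%%%%%%%%%%%%@@@@@@@@@@@@@+---------------
194 ---+%@@@@@@@@@@@@@@@@@@@@%@%%%%@@@@@@@@@@@@@@@@@#=---------------
195 ---=#@@@@@@@@@@@@@@@@@@@@@@@@@@@@@@@@@@@@@@@@@@@+----------------
196 ----+@@@@@@@@@@@@@@@@@@@@@@@@@@@@@@@@@@@@@@@@@@#=----------------
197 ----+#@@@@@@@@@@@@@@@@@@@@@@@@@@@@@@@@@@@@@@@@@+-----------------
198 ----=#@@@@@@@@@@@@@@@@@@@@@@@@@@@@@@@@@@@@@@@@#=-----------------
199 -----+%@@@@@@@@@@@@@@@@@@@@@@@@@@@@@@
[... 1568 characters left out ...]

222 ####%%%%%%%#%%@@@@@@@@@@@@@%@%#+-----------------+#######***+++*=
223 #####%%%@@%%#%%@@@@@@@@@@@@%%##=------------------+#######**++*#=
224 %####%@@@@@%%%@@@@@@@@@@@@%#%#*=------------------=*######****#*=
225 %%%%%%%@@@@@@@@@@@@@@@@@@%##%#*=-------------------=*#####***++++
226 #%%%@@@@@@@@@@@@@@@@@@@@@%##%#+=--------------------+#####**+++++
227 =#%@@@@@@@@@@@@@@@@@@@@@%%##%#+=---------------------=#####*+++++
228 -=*@@@@@@@@@@@@@@@@@@@@@%%##%*+-----------------------+##*+++++++
229 --=*%@@@@@@@@@@@@@%%@@@@%%###=------------------------=**++++++++
230 ---=+%@@%%%%%####**+#@@@%%#*=-------------------------=++++++++++
231 -----+***++++=------=*%###*=-------------------------===++++++++*
```

The narrow tip lobe ends near (344,231). That is about 7 px above the prediction, so the tips end roughly 20 mm higher than I assumed. I'll go 10 mm lower and push.

Emit:
jog_arm:
  rows: "0 -0.02 0.02 0 0 0; 0 -0.04 0.02 0 0 0; 0 -0.06 0.02 0 0 0; 0 -0.075 0.02 0 0 0; 0 -0.09 0.02 0 0 0"

```text
time: 5.95
tcp_pos: [0.515, -0.078, 0.2004]
tool_rot: [0.007, 0.76, 0.65, 0.006]
contact_force: [6.9, -0.6, 12.9]
gripper_width: -0.0
grip_force: 5.2
```

Run:
```python
from h import *
st();go(-78,-172,195)
p=snap('side');print(r.search_frame('lever_pin',p)[:2])
```

```text
t 5.95 frame pos [ -38.7 -172.4  200.4] F(frame) [ 6.9  0.4 12.9] grip [-0.     5.245]
shift [ 0.0008 -0.0788  0.0095] turn [ 0.0114  0.0002 -0.0006]
[]
```

Run:
```python
from h import *
st();p=snap('side');s=r.sense();T=R.from_quat(np.roll(s['tool_rot'],-1))
print(proj(p,[s['tcp_pos'],s['tcp_pos']+T.apply([0,0,.008])]),proj(p,[f2w(-46.5,-191,229.6),f2w(-46.5,-142,229.6)]))
cv2.imwrite('pics/s5.png',cv2.resize(np.clip(p['image'][130:260,300:440,::-1]*2.2,0,255).astype('uint8'),None,fx=4.5,fy=4.5,interpolation=cv2.INTER_CUBIC))
```

```text
t 6.05 frame pos [ -40.6 -172.4  200.1] F(frame) [ 3.8 -0.1  5.9] grip [-2.000e-03  3.078e+00]
[[357.03134295 220.79984105]
 [356.79135136 222.8321408 ]] [[352.35134371 205.28649613]
 [372.25749593 220.75576967]]
```

View pics/s5.png

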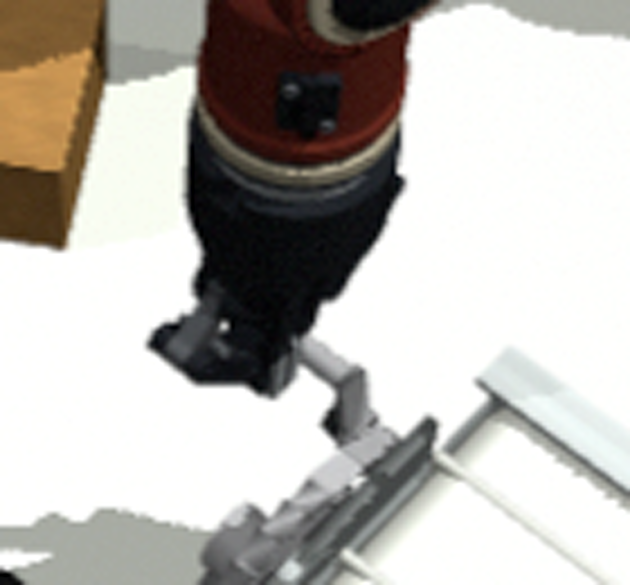

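The lever now leans towards the robot, with the pin behind the fingertip (crop (300,345) to (360,375)), so the push is working. Continuing.

Emit:
jog_arm:
  rows: "0 -0.015 0.01 0 0 0; 0 -0.03 0.015 0 0 0; 0 -0.045 0.02 0 0 0; 0 -0.06 0.02 0 0 0; 0 -0.07 0.02 0 0 0"

```text
time: 6.6
tcp_pos: [0.4743, -0.071, 0.1853]
tool_rot: [0.001, 0.76, 0.65, 0.001]
contact_force: [11.6, -1.1, -6.9]
gripper_width: 0.0
grip_force: 5.9
```

Run:
```python
from h import *
st();go(-84,-172,195)
```

```text
t 6.6 frame pos [ -80.  -171.8  185.3] F(frame) [11.6  0.7 -6.9] grip [0.    5.927]
shift [-0.0005 -0.0079 -0.0194] turn [ 0.0015  0.0001 -0.0008]
```

Emit:
jog_arm:
  rows: "0 -0.003 0 0 0 0; 0 -0.003 0 0 0 0; 0 -0.003 0 0 0 0"

```text
time: 6.9
tcp_pos: [0.4745, -0.071, 0.1856]
tool_rot: [0.002, 0.76, 0.65, 0.001]
contact_force: [8.6, -1.0, -4.8]
gripper_width: -0.002
grip_force: 3.7
```

Run:
```python
from h import *
st()
```

```text
t 6.9 frame pos [ -79.8 -171.8  185.6] F(frame) [ 8.6  0.3 -4.8] grip [-2.000e-03  3.699e+00]
```

The lever is against its out stop, with the force steady. Backing off and going above the crank grip with the gripper open.

Emit:
jog_arm:
  rows: "0 0.03 0 0 0 0; 0 0.03 -0.1 0 0 0; 0 0.03 -0.2 0 0 0; 0 0.12 -0.24 0 0 0; -0.04 0.21 -0.24 0 0 0"
  gripper: -1

```text
time: 7.4
tcp_pos: [0.5747, -0.1031, 0.3095]
tool_rot: [-0.0, 0.757, 0.653, 0.003]
contact_force: [1.7, 1.2, 0.7]
gripper_width: 0.846
grip_force: 0.0
```

Run:
```python
from h import *
st();go(63,-200,150)
```

```text
t 7.4 frame pos [  24.1 -188.1  309.5] F(frame) [1.5 1.4 0.7] grip [0.846 0.   ]
shift [-0.0259  0.0765  0.3191] turn [ 0.0024 -0.0031  0.0039]
```

Emit:
jog_arm:
  rows: "-0.026 0.075 0.06 0 0 0; -0.026 0.076 0.14 0 0 0; -0.026 0.076 0.22 0 0 0; -0.026 0.076 0.3 0 0 0; -0.026 0.076 0.319 0 0 0"

```text
time: 7.9
tcp_pos: [0.603, -0.1235, 0.1403]
tool_rot: [-0.006, 0.76, 0.65, -0.004]
contact_force: [-0.8, -0.4, -0.2]
gripper_width: 1.004
grip_force: 0.0
```

Run:
```python
from h import *
st();go(63,-200,100);p=snap('side');s=r.sense();T=R.from_quat(np.roll(s['tool_rot'],-1))
c=cv2.resize(np.clip(p['image'][170:310,270:400,::-1]*2.2,0,255).astype('uint8'),None,fx=4.2,fy=4.2,interpolation=cv2.INTER_CUBIC)
for X,col in(([0,.042,.008],(0,0,255)),([0,-.042,.008],(0,255,0)),([0,.042,-.015],(255,0,0)),([0,0,0],(0,200,200))):
    u=proj(p,s['tcp_pos']+T.apply(X))[0];cv2.circle(c,tuple(int(a) for a in (u-[270,170])*4.2),4,col,-1)
cv2.imwrite('pics/s6.png',c)
```

```text
t 7.9 frame pos [  55.2 -203.9  140.3] F(frame) [-0.8 -0.5 -0.2] grip [1.004 0.   ]
shift [0.0076 0.0167 0.0804] turn [-0.0098 -0.0011 -0.001 ]
```

View pics/s6.png

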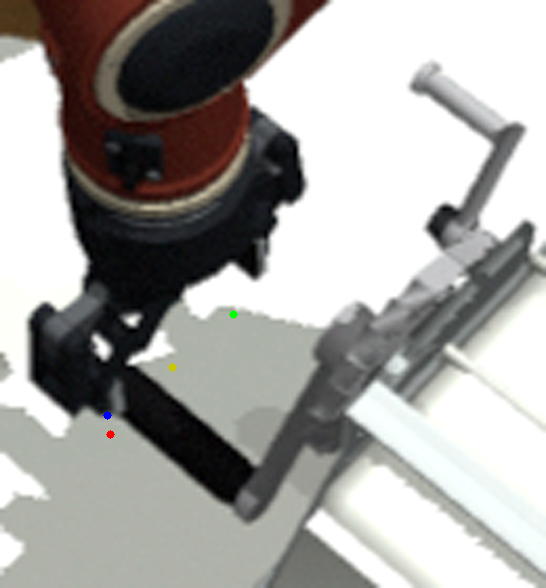

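The lever stands thrown out (pin head at crop (428,75)). The open fingers straddle the grip, with tips at about (115,408) and (258,275), roughly 8 px higher than the markers. So the real tips sit about 20 mm behind nominal, and I'll grasp correspondingly lower.

Emit:
jog_arm:
  rows: "0.006 0.012 0.04 0 0 0; 0.006 0.012 0.08 0 0 0; 0.006 0.012 0.12 0 0 0; 0.006 0.012 0.12 0 0 0; 0.006 0.012 0.12 0 0 0"

```text
time: 8.45
tcp_pos: [0.6157, -0.1239, 0.0879]
tool_rot: [0.001, 0.76, 0.65, 0.0]
contact_force: [0.4, -0.2, 0.5]
gripper_width: 0.999
grip_force: 0.0
```

Run:
```python
from h import *
st();go(62,-200,60)
```

```text
t 8.45 frame pos [  67.8 -202.3   87.9] F(frame) [ 0.5 -0.2  0.5] grip [0.999 0.   ]
shift [ 0.0046 -0.0117  0.0557] turn [ 0.001   0.0001 -0.0007]
```

Emit:
jog_arm:
  rows: "0.004 -0.012 0.028 0 0 0; 0.004 -0.012 0.056 0 0 0; 0.004 -0.012 0.056 0 0 0; 0.004 -0.012 0.056 0 0 0"

```text
time: 8.85
tcp_pos: [0.6099, -0.1209, 0.0586]
tool_rot: [0.0, 0.76, 0.65, 0.0]
contact_force: [0.2, -0.9, 0.6]
gripper_width: 1.002
grip_force: 0.0
```

Run:
```python
from h import *
st();p=snap('side');g=p['image'].astype(int).sum(2)//3
for v in range(240,292,1): print(v,''.join(' .:-=+*#%@'[::-1][min(9,int(x)//12)] for x in g[v,275:340]))
s=r.sense();T=R.from_quat(np.roll(s['tool_rot'],-1))
print(proj(p,s['tcp_pos']+T.apply([[0,.042,.008],[0,-.042,.008]])))
```

```text
t 8.85 frame pos [  61.7 -200.3   58.6] F(frame) [ 0.3 -0.8  0.6] grip [1.002 0.   ]
240               -%@%#***%%%@@@@@%%%%%%%%%###%%##+-=+#%%%%@%@@@@##%+
241               -%@@%##+*#%@@@@@%#####%##%%%%%+--=+#%%%%@@%%%@*--=.
242               -%@%@%%#*+*#%%@@@%%%%%%%%%%#*+==+*#%%%%%@@%%@#-    
243               :*@@@@@%##*+**#%%%%%%%%##**=-=+**%%%%%%@@@%%%=     
244               :*@@@@@@%%##*==+*******+--==+***%%%%%%@@@@%%%#:    
245               .=@@@@@@@@%####*+=====+++****##%%%%%%@@@@@@@@%=.   
246                -@@@@@@@@%%%%#######****#####%%%%%%@@@@@@%@%#=--..
247                -%@@@%@@@@%%%%%%%%%%%#%%%###%%%%%%@@@@@@@@@%+-----
248                :*@@@@@@@@@@@%%%%#%%#####%%%%%%%@@@@@@@@@%@*=-----
249                .+@@@@@@@%%%@@@@%%@%%%%%%%%%%%%@@@@@@@@@###+------
250 ====---...      -%@@@@@@@%%%%%%%%%%%%%%%%%%%@@@@@@@@@@@#*#+------
251 ===--------.    :*@@@@@@@@@@%%%%%%%%%%%%%@@@@@@@@@@@@@@@%#=------
252 ==---------.    .=%@@@@@@@@@@@@@@@@@@@@@@@@@@@@@@@@@@@@@%#=------
253 =------------.   :*@@@@@@@@@@@@@@@@@@@@@@@@@@@@@@@@@@@@@%*-------
254 --------------.  .+@@@@@@@@@@@@
[... 1983 characters left out ...]
@%#######*=
283   .----=#@@@@@@@@@@@@@%*+*=------------=#@@@@@@@@@@@@@@#######*==
284    .----=*%@@@@@@@@@@@%#+*=-------------=*%@@@@@@@@@@@%#######+==
285     .----=*%@@@@@@@@@@%#**+--------------=+%@@@@@@@@@%#######*=--
286      .----=*%@@@@#%@@@%#**+----------------+#@@@@@@@#########+---
287      .------+#@@%++#%%##*+------------------=#@@@@@%***#####*=---
288 ---.:.:------+##+--=++=++--------------------=#%@@@#*++*####+----
289 --------------=-------------------------------=+#%%#*+++*##+=-===
290 ------------------------------------------------=+*#*++*##*======
291 --------------------------------------------------+****###+======
[[298.02207121 291.69791802]
 [325.2385774  264.67493113]]
```

The fingertips straddle the grip at (299,288) and (329,257). After allowing for the open swing, the remaining offset is about 8 mm, so I'll raise to z≈67 and close.

Emit:
jog_arm:
  rows: "0 0 -0.016 0 0 0; 0 0 -0.016 0 0 0"

```text
time: 9.1
tcp_pos: [0.6108, -0.1214, 0.068]
tool_rot: [0.002, 0.76, 0.65, 0.001]
contact_force: [0.8, 0.0, 0.1]
gripper_width: 1.001
grip_force: 0.0
```

Emit:
jog_arm:
  rows: "0 0 0 0 0 0; 0 0 0 0 0 0; 0 0 0 0 0 0; 0 0 0 0 0 0; 0 0 0 0 0 0"
  gripper: 1

```text
time: 9.6
tcp_pos: [0.6131, -0.1213, 0.0675]
tool_rot: [0.003, 0.76, 0.65, 0.002]
contact_force: [4.9, 0.4, -0.4]
gripper_width: 0.204
grip_force: 51.2
```

Run:
```python
from h import *
st()
```

```text
t 9.6 frame pos [  64.9 -200.2   67.5] F(frame) [ 4.8  1.1 -0.4] grip [ 0.204 51.25 ]
```

Gripped, but 0.204 (about 17 mm) is narrow for a 25 mm sleeve, so the hold may be too shallow. I'll look at the fingers and the pawl before winding.

Run:
```python
from h import *
st();p=snap('side')
for n in('pawl_toe','grip_mid','lever_pin'):print(n,r.search_frame(n,p)[:1])
c=p['image'][180:310,270:410,::-1]
cv2.imwrite('pics/s7.png',cv2.resize(np.clip(c*2.6,0,255).astype('uint8'),None,fx=4.2,fy=4.2,interpolation=cv2.INTER_CUBIC))
```

```text
t 9.6 frame pos [  64.9 -200.2   67.5] F(frame) [ 4.8  1.1 -0.4] grip [ 0.204 51.25 ]
pawl_toe [{'xy': [378.4, 231.1], 'conf': 0.49}]
grip_mid [{'xy': [319.0, 277.6], 'conf': 0.49}]
lever_pin [{'xy': [378.4, 216.3], 'conf': 0.95}]
```

View pics/s7.png

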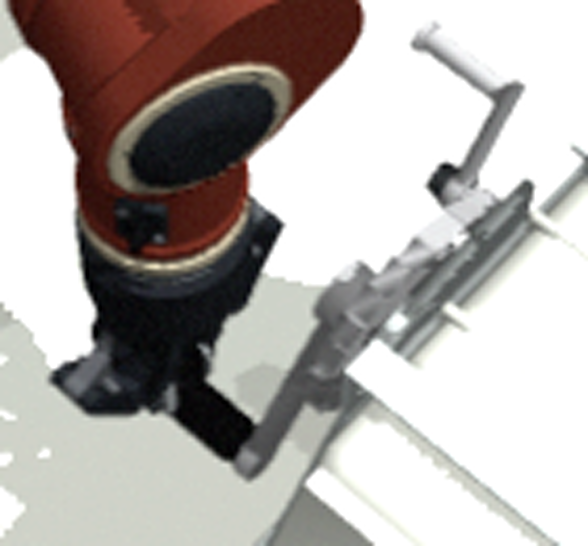

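The fingertip ends near crop (165,405), right at the top of the sleeve, so the pinch is shallow. The pawl is still at its old place (toe at (378,231)), so it's safe to reopen, go about 21 mm lower and grip again.

Emit:
jog_arm:
  rows: "0 0 0 0 0 0; 0 0 0 0 0 0; 0 0 0.005 0 0 0; 0 0 0.022 0 0 0; 0 0 0.042 0 0 0"
  gripper: -0.3

```text
time: 10.3
tcp_pos: [0.6089, -0.1205, 0.0442]
tool_rot: [-0.0, 0.76, 0.65, -0.0]
contact_force: [0.9, -0.7, -0.2]
gripper_width: 0.651
grip_force: 0.0
```

Emit:
jog_arm:
  rows: "0 0 0 0 0 0; 0 0 0 0 0 0; 0 0 0 0 0 0; 0 0 0 0 0 0; 0 0 0 0 0 0"
  gripper: 1

```text
time: 10.8
tcp_pos: [0.6136, -0.1212, 0.0459]
tool_rot: [0.004, 0.759, 0.651, 0.002]
contact_force: [6.0, -0.5, -3.9]
gripper_width: 0.274
grip_force: 59.0
```

Run:
```python
from h import *
st()
```

```text
t 10.8 frame pos [  65.4 -200.    45.9] F(frame) [ 6.   0.4 -3.9] grip [ 0.274 58.971]
```

A firm full-diameter grip now. Winding forward a little to free the pawl.

Emit:
jog_arm:
  rows: "0 -0.004 0.004 0 0 0; 0 -0.008 0.008 0 0 0; 0 -0.012 0.012 0 0 0; 0 -0.016 0.016 0 0 0; 0 -0.016 0.016 0 0 0"

```text
time: 11.3
tcp_pos: [0.6082, -0.1204, 0.0411]
tool_rot: [0.006, 0.759, 0.651, 0.004]
contact_force: [5.3, 0.2, 8.6]
gripper_width: 0.27
grip_force: 60.2
```

Run:
```python
from h import *
st();p=snap('side')
for n in('pawl_toe','lever_pin'):print(n,r.search_frame(n,p)[:1])
```

```text
t 11.3 frame pos [  59.9 -200.1   41.1] F(frame) [5.2 1.  8.6] grip [ 0.27  60.246]
pawl_toe []
lever_pin [{'xy': [383.8, 208.8], 'conf': 0.6}]
```

Emit:
jog_arm:
  rows: "0 -0.004 0.004 0 0 0; 0 -0.007 0.007 0 0 0; 0 -0.007 0.007 0 0 0; 0 -0.007 0.007 0 0 0"

```text
time: 11.85
tcp_pos: [0.604, -0.1198, 0.038]
tool_rot: [0.005, 0.759, 0.651, 0.004]
contact_force: [2.5, 1.0, 12.8]
gripper_width: 0.272
grip_force: 60.7
```

Run:
```python
from h import *
st()
for n in('side','top'):
    p=snap(n)
    for k in('pawl_toe','lever_pin','throw_lever'):print(n,k,r.search_frame(k,p)[:2])
p=snap('side');a=cv2.imread('pics/side0.png')
c=np.hstack([im[210:250,345:400] for im in(a,p['image'][:,:,::-1])])
cv2.imwrite('pics/s8.png',cv2.resize(np.clip(c*2.,0,255).astype('uint8'),None,fx=7,fy=7,interpolation=cv2.INTER_CUBIC))
```

```text
t 11.85 frame pos [  55.6 -200.1   38. ] F(frame) [ 2.3  1.4 12.8] grip [ 0.272 60.704]
side pawl_toe [{'xy': [383.7, 225.2], 'conf': 0.63}]
side lever_pin [{'xy': [384.5, 208.3], 'conf': 0.74}, {'xy': [209.5, 239.9], 'conf': 0.2}]
side throw_lever [{'xy': [382.3, 212.5], 'conf': 0.59}, {'xy': [413.3, 298.2], 'conf': 0.59}]
top pawl_toe []
top lever_pin [{'xy': [293.2, 297.5], 'conf': 0.51}]
top throw_lever [{'xy': [213.1, 238.5], 'conf': 0.69}, {'xy': [289.4, 299.1], 'conf': 0.62}]
```

View pics/s8.png

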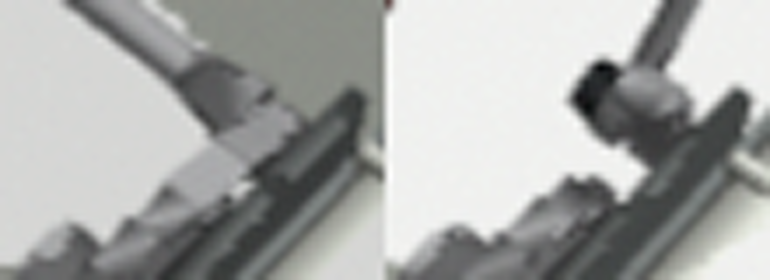

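The gap under the pawl in the right half shows it is clear of the wheel, so step 1 is done. Now turning back slowly along the arc.

```bash
cat >> h.py <<'E'
C=np.array([1.,122.])
def arc(de,n=5,L0=6.,L1=6.):
    s=r.sense();p=w2f(s['tcp_pos']);v=p[[0,2]]-C;e=np.arctan2(v[1],v[0])
    F=FR.inv().apply(s['contact_force']);t=np.array([-np.sin(e),np.cos(e)])
    print('e',round(e,3),'cradle~',round(.698-e,3),'rad',round(np.hypot(*v),1),'load back+',round(F[[0,2]]@t,1),'radialF',round(F[[0,2]]@v/100,1),'y',round(p[1],1),'t',s['time'])
    cmd=lambda E,L:100*np.array([np.cos(E),np.sin(E)])+L*np.array([np.sin(E),-np.cos(E)])
    for k in range(1,n+1):
        E=e+de*k/n;d=(cmd(E,L0+(L1-L0)*k/n)-cmd(e,L0))/500
        print(f'0 {d[0]:.4f} {-d[1]:.4f} 0 0 0;',end=' ')
    print()
E
python3 - <<'E'
from h import *
arc(.25)
E
```

```text
e -0.994 cradle~ 1.692 rad 100.2 load back+ 9.5 radialF -9.0 y -200.1 t 12.3
0 0.0086 -0.0052 0 0 0; 0 0.0169 -0.0108 0 0 0; 0 0.0249 -0.0167 0 0 0; 0 0.0326 -0.0231 0 0 0; 0 0.0400 -0.0299 0 0 0;
```

Emit:
jog_arm:
  rows: "0 0.006 -0.006 0 0 0; 0 0.014 -0.012 0 0 0; 0 0.022 -0.018 0 0 0; 0 0.03 -0.024 0 0 0; 0 0.038 -0.031 0 0 0"

```text
time: 12.8
tcp_pos: [0.6173, -0.1217, 0.0494]
tool_rot: [-0.0, 0.76, 0.65, 0.0]
contact_force: [2.9, 0.1, 4.6]
gripper_width: 0.275
grip_force: 59.9
```

Run:
```python
from h import *
arc(.3)
```

```text
e -0.818 cradle~ 1.516 rad 99.5 load back+ 5.3 radialF -1.4 y -199.9 t 12.8
0 0.0090 -0.0080 0 0 0; 0 0.0175 -0.0164 0 0 0; 0 0.0255 -0.0254 0 0 0; 0 0.0330 -0.0349 0 0 0; 0 0.0398 -0.0447 0 0 0;
```

Emit:
jog_arm:
  rows: "0 0.009 -0.008 0 0 0; 0 0.0175 -0.0165 0 0 0; 0 0.0255 -0.0255 0 0 0; 0 0.033 -0.035 0 0 0; 0 0.04 -0.045 0 0 0"

```text
time: 13.3
tcp_pos: [0.6346, -0.1242, 0.0715]
tool_rot: [-0.003, 0.76, 0.65, -0.001]
contact_force: [-1.0, 0.7, 7.2]
gripper_width: 0.269
grip_force: 60.2
```

Run:
```python
from h import *
arc(.3,L1=5.)
```

```text
e -0.533 cradle~ 1.231 rad 99.3 load back+ 5.7 radialF -4.5 y -199.7 t 13.3
0 0.0066 -0.0105 0 0 0; 0 0.0125 -0.0214 0 0 0; 0 0.0178 -0.0327 0 0 0; 0 0.0223 -0.0442 0 0 0; 0 0.0261 -0.0560 0 0 0;
```

Emit:
jog_arm:
  rows: "0 0.0065 -0.0105 0 0 0; 0 0.0125 -0.0215 0 0 0; 0 0.018 -0.0325 0 0 0; 0 0.0225 -0.044 0 0 0; 0 0.026 -0.056 0 0 0"

```text
time: 13.8
tcp_pos: [0.645, -0.1257, 0.0986]
tool_rot: [-0.005, 0.76, 0.65, -0.003]
contact_force: [-4.2, 1.5, 6.6]
gripper_width: 0.275
grip_force: 60.2
```

Run:
```python
from h import *
arc(.3,L0=5,L1=4.)
```

```text
e -0.239 cradle~ 0.937 rad 98.9 load back+ 5.4 radialF -5.8 y -199.6 t 13.8
0 0.0032 -0.0120 0 0 0; 0 0.0056 -0.0242 0 0 0; 0 0.0072 -0.0365 0 0 0; 0 0.0081 -0.0489 0 0 0; 0 0.0082 -0.0613 0 0 0;
```

Emit:
jog_arm:
  rows: "0 0.002 -0.012 0 0 0; 0 0.0035 -0.024 0 0 0; 0 0.004 -0.0365 0 0 0; 0 0.0045 -0.049 0 0 0; 0 0.0045 -0.061 0 0 0"

```text
time: 14.3
tcp_pos: [0.6476, -0.126, 0.1287]
tool_rot: [-0.004, 0.76, 0.65, -0.003]
contact_force: [-4.9, 2.2, 2.7]
gripper_width: 0.27
grip_force: 60.0
```

Run:
```python
from h import *
arc(.28,L0=4,L1=3.)
```

```text
e 0.067 cradle~ 0.631 rad 98.9 load back+ 3.1 radialF -4.9 y -199.6 t 14.3
0 -0.0007 -0.0116 0 0 0; 0 -0.0020 -0.0231 0 0 0; 0 -0.0040 -0.0345 0 0 0; 0 -0.0067 -0.0458 0 0 0; 0 -0.0100 -0.0570 0 0 0;
```

Emit:
jog_arm:
  rows: "0 -0.001 -0.0115 0 0 0; 0 -0.003 -0.023 0 0 0; 0 -0.0055 -0.0345 0 0 0; 0 -0.0085 -0.046 0 0 0; 0 -0.012 -0.057 0 0 0"

```text
time: 14.8
tcp_pos: [0.6417, -0.1252, 0.1565]
tool_rot: [-0.004, 0.76, 0.65, -0.003]
contact_force: [-4.3, 2.4, -0.7]
gripper_width: 0.269
grip_force: 59.7
```

Run:
```python
from h import *
arc(.16,L0=3,L1=2.)
```

```text
e 0.356 cradle~ 0.342 rad 98.9 load back+ 1.0 radialF -4.5 y -199.6 t 14.8
0 -0.0023 -0.0064 0 0 0; 0 -0.0048 -0.0127 0 0 0; 0 -0.0075 -0.0190 0 0 0; 0 -0.0105 -0.0251 0 0 0; 0 -0.0136 -0.0311 0 0 0;
```

Emit:
jog_arm:
  rows: "0 -0.0025 -0.0065 0 0 0; 0 -0.005 -0.0125 0 0 0; 0 -0.0075 -0.019 0 0 0; 0 -0.0105 -0.025 0 0 0; 0 -0.0135 -0.031 0 0 0"

```text
time: 15.3
tcp_pos: [0.6349, -0.1242, 0.1713]
tool_rot: [-0.005, 0.76, 0.65, -0.003]
contact_force: [-5.3, 2.0, -3.1]
gripper_width: 0.268
grip_force: 59.5
```

Run:
```python
from h import *
arc(.06,n=3,L0=0,L1=0)
```

```text
e 0.522 cradle~ 0.176 rad 99.0 load back+ 0.1 radialF -6.3 y -199.7 t 15.3
0 -0.0020 -0.0034 0 0 0; 0 -0.0041 -0.0069 0 0 0; 0 -0.0063 -0.0102 0 0 0;
```

Emit:
jog_arm:
  rows: "0 -0.002 -0.0035 0 0 0; 0 -0.004 -0.007 0 0 0; 0 -0.0065 -0.01 0 0 0; 0 -0.0065 -0.01 0 0 0"

```text
time: 15.7
tcp_pos: [0.6318, -0.1238, 0.1765]
tool_rot: [-0.004, 0.76, 0.65, -0.003]
contact_force: [-5.9, 1.4, -2.7]
gripper_width: 0.269
grip_force: 59.5
```

Run:
```python
from h import *
arc(.03,n=1,L0=0,L1=0)
```

```text
e 0.583 cradle~ 0.115 rad 99.1 load back+ 1.1 radialF -6.5 y -199.8 t 15.7
0 -0.0034 -0.0050 0 0 0;
```

Emit:
jog_arm:
  rows: "0 -0.0015 -0.0025 0 0 0; 0 -0.0035 -0.005 0 0 0; 0 -0.0035 -0.005 0 0 0"

```text
time: 16.0
tcp_pos: [0.6302, -0.1235, 0.179]
tool_rot: [-0.004, 0.76, 0.65, -0.003]
contact_force: [-5.4, 1.2, -2.9]
gripper_width: 0.272
grip_force: 59.4
```

Run:
```python
from h import *
arc(.03,n=1,L0=0,L1=0)
```

```text
e 0.612 cradle~ 0.086 rad 99.1 load back+ 0.8 radialF -6.1 y -199.7 t 16.0
0 -0.0035 -0.0049 0 0 0;
```

Emit:
jog_arm:
  rows: "0 -0.0015 -0.0025 0 0 0; 0 -0.0035 -0.005 0 0 0; 0 -0.0035 -0.005 0 0 0"

```text
time: 16.3
tcp_pos: [0.6285, -0.1233, 0.1813]
tool_rot: [-0.004, 0.76, 0.65, -0.003]
contact_force: [-5.9, 1.8, -3.2]
gripper_width: 0.273
grip_force: 59.4
```

Run:
```python
from h import *
arc(.02,n=1,L0=0,L1=0)
```

```text
e 0.642 cradle~ 0.056 rad 99.1 load back+ 1.1 radialF -6.7 y -199.8 t 16.3
0 -0.0024 -0.0032 0 0 0;
```

Emit:
jog_arm:
  rows: "0 -0.002 -0.0025 0 0 0; 0 -0.0037 -0.0048 0 0 0; 0 -0.0037 -0.0048 0 0 0"

```text
time: 16.6
tcp_pos: [0.6267, -0.123, 0.1838]
tool_rot: [-0.004, 0.76, 0.65, -0.003]
contact_force: [-6.2, 1.9, -4.8]
gripper_width: 0.269
grip_force: 59.3
```

Run:
```python
from h import *
arc(.03,n=1,L0=0,L1=0)
```

```text
e 0.673 cradle~ 0.025 rad 99.2 load back+ 0.3 radialF -8.0 y -199.8 t 16.6
0 -0.0038 -0.0046 0 0 0;
```

Emit:
jog_arm:
  rows: "0 -0.002 -0.0025 0 0 0; 0 -0.0037 -0.0048 0 0 0; 0 -0.0037 -0.0048 0 0 0"

```text
time: 16.9
tcp_pos: [0.6248, -0.1227, 0.1861]
tool_rot: [-0.004, 0.76, 0.65, -0.003]
contact_force: [-6.3, 1.4, -5.1]
gripper_width: 0.272
grip_force: 59.3
```

Run:
```python
from h import *
arc(.03,n=1,L0=0,L1=0)
```

```text
e 0.703 cradle~ -0.005 rad 99.1 load back+ 0.3 radialF -8.1 y -199.8 t 16.9
0 -0.0039 -0.0045 0 0 0;
```

Emit:
jog_arm:
  rows: "0 -0.003 -0.0015 0 0 0; 0 -0.006 -0.0026 0 0 0; 0 -0.006 -0.0026 0 0 0"

```text
time: 17.2
tcp_pos: [0.6231, -0.1225, 0.1883]
tool_rot: [-0.003, 0.76, 0.65, -0.002]
contact_force: [-5.7, 2.1, -5.8]
gripper_width: 0.267
grip_force: 59.3
```

Run:
```python
from h import *
arc(.03,n=1,L0=0,L1=0)
```

```text
e 0.731 cradle~ -0.033 rad 99.4 load back+ -0.3 radialF -8.2 y -199.8 t 17.2
0 -0.0041 -0.0044 0 0 0;
```

Emit:
jog_arm:
  rows: "0 -0.003 -0.0015 0 0 0; 0 -0.006 -0.0026 0 0 0; 0 -0.006 -0.0026 0 0 0"

```text
time: 17.5
tcp_pos: [0.6229, -0.1225, 0.1889]
tool_rot: [-0.0, 0.76, 0.65, -0.001]
contact_force: [3.2, -0.3, -21.2]
gripper_width: 0.267
grip_force: 59.8
```

Run:
```python
from h import *
arc(.03,n=1,L0=0,L1=0)
```

```text
e 0.737 cradle~ -0.039 rad 99.6 load back+ -17.8 radialF -11.8 y -199.9 t 17.5
0 -0.0041 -0.0044 0 0 0;
```

The rest is felt (about 17 N at the grip). I'll ease to about 11 N, hold, then open.

Emit:
jog_arm:
  rows: "0 0.001 0.0012 0 0 0; 0 0.001 0.0012 0 0 0; 0 0.001 0.0012 0 0 0; 0 0.001 0.0012 0 0 0"

```text
time: 17.9
tcp_pos: [0.6229, -0.1225, 0.1891]
tool_rot: [-0.001, 0.76, 0.65, -0.001]
contact_force: [3.3, -1.5, -27.0]
gripper_width: 0.272
grip_force: 59.9
```

Run:
```python
from h import *
arc(.03,n=1,L0=0,L1=0)
```

```text
e 0.738 cradle~ -0.04 rad 99.7 load back+ -22.3 radialF -15.5 y -199.8 t 17.9
0 -0.0041 -0.0044 0 0 0;
```

Emit:
jog_arm:
  rows: "0 0 0.005 0 0 0; 0 0 0.005 0 0 0"

```text
time: 18.1
tcp_pos: [0.6231, -0.1225, 0.1888]
tool_rot: [-0.0, 0.76, 0.65, 0.0]
contact_force: [-0.4, 0.6, -17.4]
gripper_width: 0.276
grip_force: 60.9
```

Run:
```python
from h import *
arc(.03,n=1,L0=0,L1=0)
```

```text
e 0.735 cradle~ -0.037 rad 99.6 load back+ -12.6 radialF -11.9 y -199.8 t 18.1
0 -0.0041 -0.0044 0 0 0;
```

Emit:
jog_arm:
  rows: "0 0 0.001 0 0 0; 0 0 0.001 0 0 0"

```text
time: 18.3
tcp_pos: [0.6231, -0.1225, 0.1887]
tool_rot: [-0.0, 0.76, 0.65, 0.0]
contact_force: [-2.1, 1.2, -12.9]
gripper_width: 0.272
grip_force: 61.0
```

Emit:
jog_arm:
  rows: "0 0 0 0 0 0; 0 0 0 0 0 0; 0 0 0 0 0 0; 0 0 0 0 0 0; 0 0 0 0 0 0"
  gripper: -1

```text
time: 18.8
tcp_pos: [0.6241, -0.1233, 0.1891]
tool_rot: [0.001, 0.76, 0.65, 0.001]
contact_force: [-0.4, 0.3, -1.1]
gripper_width: 1.0
grip_force: 0.0
```

Run:
```python
from h import *
st();go(77,-200,330)
```

```text
t 18.8 frame pos [  76.  -200.5  189.1] F(frame) [-0.4  0.2 -1.1] grip [1. 0.]
shift [ 0.0009  0.0027 -0.2818] turn [ 0.0016  0.0002 -0.0009]
```

Emit:
jog_arm:
  rows: "0 0 -0.08 0 0 0; 0 0 -0.17 0 0 0; 0 -0.05 -0.26 0 0 0; 0.01 -0.14 -0.28 0 0 0; 0.03 -0.23 -0.28 0 0 0"

```text
time: 19.3
tcp_pos: [0.5123, -0.0922, 0.3307]
tool_rot: [0.003, 0.761, 0.649, 0.002]
contact_force: [0.7, 0.5, -0.3]
gripper_width: 0.996
grip_force: 0.0
```

Emit:
jog_arm:
  rows: "0.01 -0.09 0 0 0 0; 0.025 -0.18 0 0 0 0; 0.025 -0.2 0.02 0 0 0; 0.025 -0.2 0.02 0 0 0; 0.025 -0.2 0.02 0 0 0"
  gripper: 1

```text
time: 19.8
tcp_pos: [0.4161, -0.0627, 0.3185]
tool_rot: [0.001, 0.76, 0.65, 0.001]
contact_force: [0.5, 0.6, 0.6]
gripper_width: 0.147
grip_force: 0.0
```

Run:
```python
from h import *
st();go(-138,-172,187);p=snap('side');print([r.search_frame(k,p)[:1] for k in('lever_pin','pawl_toe','grip_mid')]);print(proj(p,[f2w(76.6,-197,229),f2w(-99,-167,228)]))
```

```text
t 19.8 frame pos [-138.8 -172.4  318.5] F(frame) [0.4 0.7 0.6] grip [0.147 0.   ]
shift [0.0009 0.0011 0.2631] turn [ 0.0012 -0.0001 -0.0008]
[[{'xy': [386.4, 206.8], 'conf': 0.77}], [{'xy': [381.6, 226.1], 'conf': 0.46}], [{'xy': [305.8, 246.4], 'conf': 0.98}]]
[[304.73513958 246.99229686]
 [380.0418967  195.50097267]]
```

Grip at (306,246), which matches the home pose. Lowering on the robot side of the pin.

Emit:
jog_arm:
  rows: "0 0 0.08 0 0 0; 0 0 0.16 0 0 0; 0 0 0.24 0 0 0; 0 0 0.263 0 0 0; 0 0.02 0.263 0 0 0"

```text
time: 20.5
tcp_pos: [0.4233, -0.064, 0.1844]
tool_rot: [-0.002, 0.76, 0.65, -0.002]
contact_force: [0.6, -1.5, 0.1]
gripper_width: 0.001
grip_force: 0.0
```

Run:
```python
from h import *
st();go(-66,-172,187)
```

```text
t 20.5 frame pos [-131.4 -172.7  184.4] F(frame) [ 0.8 -1.4  0.1] grip [0.001 0.   ]
shift [ 0.0016  0.1309 -0.0061] turn [-0.0041  0.0006 -0.0013]
```

Emit:
jog_arm:
  rows: "0 0.02 -0.003 0 0 0; 0 0.04 -0.003 0 0 0; 0 0.06 -0.003 0 0 0; 0 0.08 -0.003 0 0 0; 0 0.1 -0.003 0 0 0"

```text
time: 21.0
tcp_pos: [0.4757, -0.0718, 0.1883]
tool_rot: [0.0, 0.76, 0.65, 0.0]
contact_force: [-2.4, 0.1, -0.8]
gripper_width: 0.0
grip_force: 1.3
```

Run:
```python
from h import *
st();go(-66,-172,185)
```

```text
t 21.0 frame pos [ -78.5 -172.4  188.3] F(frame) [-2.4 -0.2 -0.8] grip [0.    1.272]
shift [0.0007 0.025  0.0067] turn [ 0.0007 -0.0001 -0.0006]
```

Emit:
jog_arm:
  rows: "0 0.012 0.004 0 0 0; 0 0.022 0.004 0 0 0; 0 0.027 0.004 0 0 0; 0 0.027 0.004 0 0 0"

```text
time: 21.4
tcp_pos: [0.487, -0.0736, 0.1852]
tool_rot: [-0.001, 0.76, 0.65, -0.001]
contact_force: [-2.0, 0.7, -1.7]
gripper_width: 0.003
grip_force: 1.3
```

Run:
```python
from h import *
st()
```

```text
t 21.4 frame pos [ -67.  -172.3  185.2] F(frame) [-2.   0.4 -1.7] grip [0.003 1.344]
```

Force is still only about 2 N, so the stop isn't reached yet. Pushing on a little.

Emit:
jog_arm:
  rows: "0 0.004 0 0 0 0; 0 0.008 0 0 0 0; 0 0.008 0 0 0 0"

```text
time: 21.7
tcp_pos: [0.4884, -0.0737, 0.1852]
tool_rot: [-0.003, 0.76, 0.65, -0.002]
contact_force: [-8.3, 0.9, 0.2]
gripper_width: -0.002
grip_force: 3.9
```

Run:
```python
from h import *
st()
```

```text
t 21.7 frame pos [ -65.7 -172.3  185.2] F(frame) [-8.4 -0.4  0.2] grip [-2.000e-03  3.924e+00]
```

The lever is at its in stop (8 N). Retreating, then checking lever and pawl.

Emit:
jog_arm:
  rows: "0 -0.03 0 0 0 0; 0 -0.07 0 0 0 0; 0 -0.11 -0.06 0 0 0; 0 -0.16 -0.15 0 0 0; 0.05 -0.22 -0.22 0 0 0"

```text
time: 22.2
tcp_pos: [0.3909, -0.0377, 0.2966]
tool_rot: [0.003, 0.762, 0.647, 0.003]
contact_force: [1.4, 1.8, 0.3]
gripper_width: -0.001
grip_force: 0.0
```

Emit:
jog_arm:
  rows: "0 0 0 0 0 0; 0 0 0 0 0 0; 0 0 0 0 0 0"

```text
time: 22.5
tcp_pos: [0.3896, -0.0353, 0.2931]
tool_rot: [0.001, 0.76, 0.65, 0.0]
contact_force: [0.7, 0.1, 0.0]
gripper_width: 0.003
grip_force: 0.0
```

Run:
```python
from h import *
st();p=snap('side');t=snap('top')
for k in('lever_pin','pawl_toe','grip_mid','stop_lug'):print(k,r.search_frame(k,p)[:1],r.search_frame(k,t)[:1])
print(proj(p,[f2w(-46.5,-191,229.6)]))
a=cv2.imread('pics/side0.png').astype(int).sum(2)//3;g=p['image'].astype(int).sum(2)//3
for v in range(200,246):print(v,*[''.join('@%#*+=-:. '[min(9,int(x)//18)] for x in im[v,345:400]) for im in(a,g)])
```

```text
t 22.5 frame pos [-169.2 -149.5  293.1] F(frame) [0.7 0.2 0. ] grip [0.003 0.   ]
lever_pin [{'xy': [374.9, 223.1], 'conf': 0.66}] [{'xy': [277.5, 273.0], 'conf': 0.92}]
pawl_toe [{'xy': [375.6, 231.5], 'conf': 0.43}] [{'xy': [270.4, 273.0], 'conf': 0.42}]
grip_mid [{'xy': [306.9, 243.9], 'conf': 0.94}] [{'xy': [306.5, 218.3], 'conf': 0.61}]
stop_lug [] []
[[352.35134371 205.28649613]]
200 =============+***************************************** -------------------------------------------------------
201 ==============++*************************************** ---------==--------------------------------------------
202 ========+++====+*************************************** -------==++=-------------------------------------------
203 =======+++**====+************************************** ------=+++++=------------------------------------------
204 ======+++***=====++************************************ -----=++++*+=------------------------------------------
205 =====+***++++======+*********************************** -----+*+*++++=-----------------------------------------
206 =====*****+
[... 3924 characters left out ...]
----
240 ====================+*+++++****#%###*#%%%%#**##*+++==== -------------------+*####%%%%####%%%#+-----------------
241 =================+**+++++**####%%#####%%%#**##*+++===== ----------==------=*######%%####%%%#+------------------
242 =========+**=====*#******###%%%%####%%%%#**##*+++====== --------=+**=----=*########%%%%%%%#+-------------------
243 =======+++*#*+==+#*****#####%%%####%%%%#***#*+++======= ------==*###*====*#########%%%%%%#+--------------------
244 ======+++*###*++****++*####%%%####%%%%#**##*+++======== -----==**#####***#######%%%%%%%%#+=--------------------
245 =====++++*####****++**####%%%#####%%%#***#*+++========= ----=+*****####**######%%%%%%%%#+=---------------------
```

```bash
python3 -c "
from cell import r
print(r.finish_job())"
```

```text
the job is handed in; nothing more can be done
None
```

The job is handed in: I wound the pawl free, turned the can back by the crank until I felt it on its rest, and threw the pawl back in. In the last pictures the lever and pawl are in and the crank is at home. The pressure left on the rest after letting go could not be measured, and no verdict came back.

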